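# Shut and lock the access hatch of a radio chassis

## Task

The hinged access hatch on top of the radio chassis stands ajar: press it down with the fingertips until it lies flush on the chassis. Then set a fingertip in the slot of its round quarter-turn fastener and turn it clockwise, seen from above, as far as its stop, so that the hatch is locked. Nothing is to be gripped or lifted, do not open the hatch any wider, leave the loose things on the chassis and the bench where they are, and finish clear of everything.

Things in the scene. Friction and masses are not known exactly. Their poses are not given: they have to be found in the camera images.
- chassis: radio chassis, a grey sheet-metal box fixed to the bench, 250 mm (its x) by 400 mm (its y) by 80 mm high; origin at the centre of its underside, x away from the robot, y to the left, z up. The hatch covers an opening in its top, centred 50 mm to the +y side of the origin; the bare deck on the -y side carries two loose things
- hatch (a joint): hinge of the hatch, rad: 0 = flush at a hard stop, positive = near edge raised; starts at 0.15 to 0.35. The hatch is a bare aluminium plate 206 mm (chassis x) by 240 mm (y) by 6 mm; shut, its top is 86 mm above the bench. Stiff hinge: it stays where it is left; 2 to 6 N near the near edge presses it down
- hatch_hinge (a point): middle of the hinge line along the hatch's far edge, at chassis x = 100 mm, y = 50 mm, z = 80 mm; fixed
- hatch_press (a point): point on the top face of the hatch plate, moving with it: bare metal near its corner nearest the robot on the -y side, 26 mm in from the near edge, 25 mm in from the side edge, 180 mm from the hinge, 47 mm clear of the fastener's collar. A good place to press
- fastener (a joint): turn of the fastener, rad: 0 = slot parallel to the hatch's near edge (unlocked), grows clockwise seen from above to a hard stop at 1.571 = slot pointing at the hinge (locked). Starts at 0 to 0.3. Takes 0.16 N m, about 6 N on the slot's wall 28 mm out; stays where left. Its tongue under the hatch can slide home only while the hatch is flush; turned earlier, it keeps the hatch from shutting
- slot_center (a point): on the fastener's axis at the slot's floor; z along the axis (square to the hatch), y along the slot, turning with it. Bare metal disc of 102 mm diameter with a straight slot right across, 38 mm wide, 17 mm deep, both ends alike. Shut, its floor is 89 mm above the bench. Closed fingertips fit in near either end, some 28 mm off the axis, and push its wall round in an arc after some play
- collar_rim (a point): centre of the upper rim of the fixed dark collar round the fastener's disc, 106 mm inner, 120 mm outer diameter, 21 mm above the plate (107 mm above the bench when shut), 1 mm above the disc; it closes the slot's ends. On the fastener's axis, 130 mm from the hinge
- adapter: loose brass coaxial adapter standing on the bare deck of the chassis, 22 mm diameter, 34 mm high; origin under its centre. Bystander
- dial_knob: loose black dial knob on the bare deck of the chassis, 36 mm diameter, 18 mm high; origin under its centre. Bystander
- screwdriver: screwdriver lying on the bench at the -y side of the chassis, 190 mm long, black handle; not needed. Bystander
- tape_roll: grey roll of tape, 90 mm diameter, 24 mm high, lying on the bench; origin under its centre. Bystander
- mug: white mug, 80 mm diameter, 90 mm high, on the bench; origin under its centre. Bystander
- spray_can: aluminium spray can, 56 mm diameter, 150 mm high, on the bench; origin under its centre. Bystander
- parts_tray: grey divided parts tray, 100 by 140 by 35 mm, on the bench; origin under its centre. Bystander

How it is judged:
By the outcome, as a careful person would: the job done as asked, in the order asked, and still so for the second after the job is handed in, with the robot touching nothing.
It also fails if it takes over 51 s, if anything falls off the work surface, if the arm or the gripper's body presses on something with over 40 N, if the wrist force passes 120 N, or if a joint passes its speed limit or range.

## Robot

A 6-joint arm with a two-finger parallel gripper is mounted at the origin on the work surface. World frame = base frame: x ahead of the robot, y to its left, z up, the work surface at z = 0. Lengths are in m, angles in rad, forces in N, time in s.
With the tool pointing down it reaches from about 0.375 to 0.975 m from the base axis. Payload 3.8 kg.
Tool frame: the origin (TCP) lies on the centre line of the jaws, within the pads' length; the fingertips stand ahead of it and the grasp point (between the pads) is the TCP (env.tip_extent is the z of the fingertips in the tool frame, in m); z points along the fingers, y is the direction in which the jaws open and shut (so a half turn about z gives the same grasp; the last joint's range is limited). The gripper opens to 85 mm and grips with 20 to 120 N. Pads are 22 mm wide; open, the fingers measure 114 mm over their backs; the gripper's body (76 mm by 85 mm) begins 54 mm behind the grasp point. The pads swing forward as they close: fully open they stand 13 mm farther back than shut.
Start: joints at [1.203, 0.264, 1.604, -0, 1.274, -0.037], TCP at [0.219, 0.638, 0.25] pointing down, gripper open.
Joint ranges: [-2.63, 2.63], [-0.94, 2.18], [0.31, 2.57], [-1.31, 4.45], [0, 2.66], [-2.55, 2.55]. Speed limits (rad/s): [2.57, 2.57, 3.14, 3.14, 3.14, 3.14].

## Interface

Orientations are given as a rotation vector (axis times angle).
In Python, from bench import monitor, camera, camera_info, env gives the robot as it stands.
- The arm moves only by the tool step_arm, never from a script. Its arguments are lists of equal length, an entry for each row: "grip": the closure, from 0 (fully open) to 1 (shut); "translation": the shift along the tool's x, y, z each as a share of 75 mm, from -1 to 1, a list of three; "yaw": the turn about the tool's z as a share of 30 degrees, from -1 to 1. In form: {"grip": [grip, ...], "translation": [[dx, dy, dz], ...], "yaw": [yaw, ...]}. A call has 1 to 8 rows; each row shifts and turns the commanded pose from where the row before left it, along the tool's axes as they then stand; what a row does not reach is not made up. A row lasts 1/8 s, in which the tool goes at most 62.5 mm and 10.7 degrees, less where a joint would pass 70% of its speed; a pose out of reach is approached as far as the arm can. A call with a number of a shift or a turn outside -1 to 1 is refused whole. A call with a gripper value outside its range is refused whole. The fingers move at their own pace and stop on an object; "grip_force" is the grip in N (left out, the last holds). Time passes only in rows, so rows that do not move let the fingers close. It gives the time, the measured TCP pose, the force and the opening at its end, in the units of the state.
- monitor.get_obs(): the state, without advancing time (a new reading comes with each control period).
- camera(name): name is "scene" or "top" or "wrist"; returns (picture, depth): 420x560x3 uint8, blue, green, red; 420x560 float32, m along the optical axis (not along the pixel's ray), 0 where there is no reading.
- camera_info(name): a dict with "fx", "fy", "cx", "cy" (pixels), "dist" ([k1, k2, p1, p2, k3] as OpenCV has them; the pictures are not rectified), "R" (3x3) and "t" (3): a world point X has camera coordinates R X + t; the wrist camera has in their place "tool_from_camera" (4x4, takes a point from camera to tool coordinates, whose origin is the TCP and whose axes are the flange's). Camera axes: x right, y down, z forward; pixel columns grow to the right and rows downward; lengths in m; the calibration is good to about 2 mm. A picture is of the moment at which its call begins: read the wrist's pose just before it. camera_info takes no time and is no camera call.
- env.job_done(): hands the job in, once; it reports no verdict.
The state is a dict: "clock": time; "joint_pos": joint angles; "joint_vel": joint speeds; "tau": joint torques, N m; "tcp_pos": TCP position; "ee_rot": TCP orientation; "wrist_force": force on the tool from outside, world axes, zero at the start; "wrist_torque": the same for the moment, N m; "gripper_width": opening from 0.0 (shut) to 1.0 (fully open).
Only numpy, scipy, OpenCV 4.12 (cv2) and the standard library are available. Lean on these libraries where they do the work, as an engineer would, in place of code of your own. Each camera call takes 0.05 s, during which the arm holds its last target.

## Working session

There is one attempt and no reset: what is moved stays moved. The work goes in short steps, Python scripts to look and compute and a tool call to move; the robot and the scene stay as the last step left them, time stands still between calls to the robot, and variables do not carry over. Pictures are saved under pics/ and viewed, and the job is handed in when it is done.

Besides the shell and the picture viewer there is one more tool, called as name(argument=value, ...), one argument or row to a line, values as JSON. step_arm: Moves the arm, as the interface text tells. Its arguments: {"type":"object","properties":{"grip":{"type":"array","items":{"type":"number"}},"translation":{"type":"array","items":{"type":"array","items":{"type":"number","minimum":-1,"maximum":1}}},"yaw":{"type":"array","items":{"type":"number","minimum":-1,"maximum":1}},"grip_force":{"type":"number"}},"required":["grip","translation","yaw"]}

```bash
ls; mkdir -p pics; cat > h.py <<'E'
import numpy as np, cv2
from scipy.spatial.transform import Rotation as Ro
from bench import monitor, camera, camera_info, env
def grab(n,tag):
    o=monitor.get_obs()
    p,d=camera(n); cv2.imwrite(f'pics/{tag}.png',p); np.save(f'pics/{tag}.npy',d)
    return o,p,d
def cam(n,o):
    c=camera_info(n)
    K=np.array([[c['fx'],0,c['cx']],[0,c['fy'],c['cy']],[0,0,1.]]); dist=np.array(c['dist'],float)
    if n=='wrist':
        T=np.array(c['tool_from_camera']); A=np.eye(4);A[:3,:3]=Ro.from_rotvec(o['ee_rot']).as_matrix();A[:3,3]=o['tcp_pos']
        W=A@T
    else:
        R=np.array(c['R']);t=np.array(c['t']);W=np.eye(4);W[:3,:3]=R.T;W[:3,3]=-R.T@t
    return K,dist,W
def cloud(n,o,d):
    K,dist,W=cam(n,o); v,u=np.mgrid[:d.shape[0],:d.shape[1]]
    un=cv2.undistortPoints(np.stack([u.ravel(),v.ravel()],1).astype(np.float32)[:,None],K,dist)[:,0].reshape(d.shape+(2,))
    P=np.dstack([un*d[...,None],d]); X=P@W[:3,:3].T+W[:3,3]; X[d<=0]=np.nan
    return X
def ray(n,o,uv):
    K,dist,W=cam(n,o); un=cv2.undistortPoints(np.array(uv,np.float32).reshape(-1,1,2),K,dist)[:,0]
    D=np.c_[un,np.ones(len(un))]@W[:3,:3].T
    return W[:3,3],D
def atz(n,o,uv,z):
    c,D=ray(n,o,uv); return c+D*((z-c[2])/D[:,2])[:,None]
def proj(n,o,X):
    K,dist,W=cam(n,o);R=W[:3,:3].T;t=-R@W[:3,3]
    return cv2.projectPoints(np.array(X,float).reshape(-1,1,3),cv2.Rodrigues(R)[0],t,K,dist)[0][:,0]
E
python3 - <<'E'
from h import *
for n in ['scene','top','wrist']:
    o,p,d=grab(n,n+'0')
    print(n,cam(n,o)[2].round(3))
print(o['clock'],o['tcp_pos'],o['ee_rot'],env.tip_extent)
E
```

```text
pics
scene [[ 0.464  0.71  -0.53   1.404]
 [ 0.886 -0.361  0.292 -0.456]
 [ 0.016 -0.605 -0.796  1.335]
 [ 0.     0.     0.     1.   ]]
top [[ 0.016 -0.981  0.195  0.368]
 [-1.    -0.021 -0.023  0.014]
 [ 0.027 -0.194 -0.981  1.215]
 [ 0.     0.     0.     1.   ]]
wrist [[ 0.325  0.91   0.257  0.153]
 [ 0.946 -0.312 -0.091  0.661]
 [-0.003  0.273 -0.962  0.373]
 [ 0.     0.     0.     1.   ]]
0.1 [0.21904942 0.6378069  0.24906966] [-0.51719338 -3.09835416  0.00314031] 0.019
```

View pics/scene0.png

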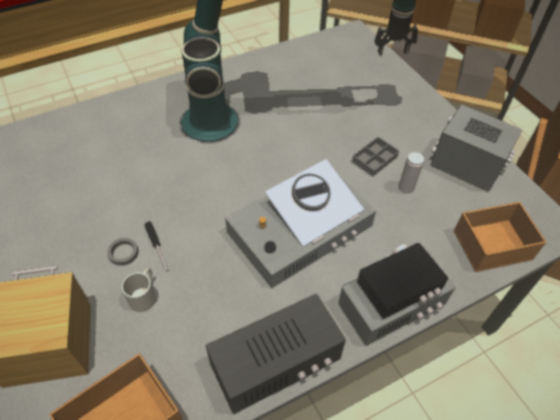

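View pics/top0.png

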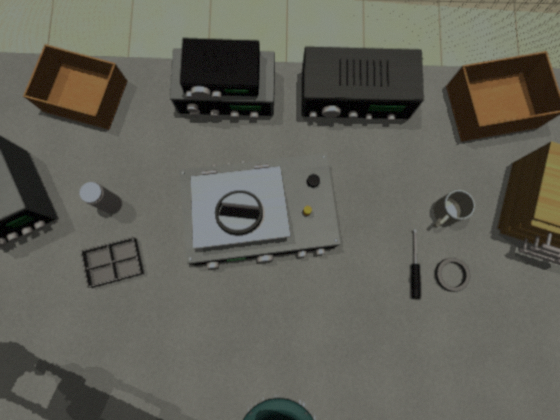

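View pics/wrist0.png

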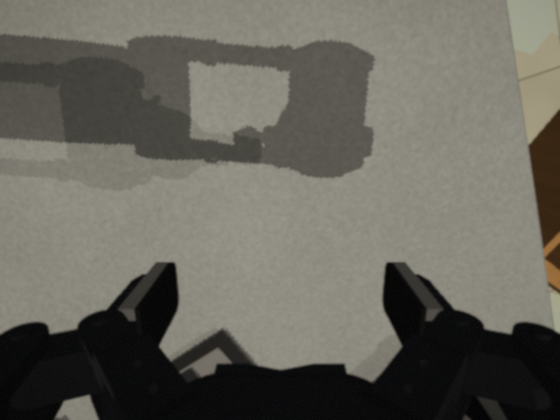

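The scene and top views show the chassis. In top, the hatch spans about (190–290, 168–248), the collar is at about (240,212), the adapter at (308,211) and the knob at (313,181). Next I'll measure poses from the depth data.

```bash
python3 - <<'E'
from h import *
o=monitor.get_obs()
for n in ['top','scene']:
    d=np.load(f'pics/{n}0.npy'); p=cv2.imread(f'pics/{n}0.png'); X=cloud(n,o,d)
    m=(X[...,0]>.35)&(X[...,0]<.85)&(X[...,1]>-.3)&(X[...,1]<.35)
    z=X[...,2]
    print(n,'bench z',np.nanmedian(z[m&(z<.03)]))
    top=m&(z>.06)&(z<.25)
    # deck
    deck=m&(abs(z-.08)<.006)
    for name,mm in (('top',top),('deck',deck)):
        q=X[mm]; r=cv2.minAreaRect(q[:,:2].astype(np.float32)*1000); print(name,len(q),r,q[:,2].min(),np.median(q[:,2]))
    bright=top&(p.min(2)>125); 
    q=X[bright]; r=cv2.minAreaRect(q[:,:2].astype(np.float32)*1000); print('bright',len(q),r)
    # plane ransac
    rng=np.random.default_rng(0);best=0
    for _ in range(400):
        a=q[rng.choice(len(q),3,False)]; nn=np.cross(a[1]-a[0],a[2]-a[0]); nn/=np.linalg.norm(nn)
        s=abs((q-a[0])@nn)<.003
        if s.sum()>best: best=s.sum();S=s
    c=q[S].mean(0); nn=np.linalg.svd(q[S]-c,full_matrices=False)[2][2]; nn*=np.sign(nn[2])
    print('plane',best,c,nn,'tilt',np.arccos(nn[2]), 'yaw of normal horiz',np.degrees(np.arctan2(-nn[1],-nn[0])))
    dark=top&(p.max(2)<90)&(z>.1); 
    for k in range(2):
        pass
    cm,cc=cv2.connectedComponents(top.astype(np.uint8))
    im=p.copy(); im[deck]=(0,255,0); im[bright]=(0,0,255); cv2.imwrite(f'pics/{n}m.png',im[100:320,150:400].repeat(3,0).repeat(3,1)[:600,:800])
E
```

```text
top bench z -0.00020000052162050252
top 14290 ((589.8262329101562, 63.890625), (268.4936828613281, 400.6417236328125), 8.403010368347168) 0.060052967771636157 0.08414987791002082
deck 7115 ((596.9239501953125, 64.93827819824219), (254.7412109375, 400.3043518066406), 8.207146644592285) 0.07403152856570205 0.07983956107639001
bright 5100 ((579.2249755859375, 113.9837875366211), (245.82852172851562, 253.40708923339844), 2.538170337677002)
plane 4089 [0.59380001 0.11566148 0.11401174] [0.27269366 0.0372312  0.96138026] tilt 0.2788222078230903 yaw of normal horiz -172.225407012915
scene bench z 0.001385403189964829
top 9037 ((596.31884765625, 64.17564392089844), (256.9582214355469, 403.7214050292969), 8.030522346496582) 0.06009401746102694 0.09015506653550065
deck 3694 ((596.0704345703125, 64.11805725097656), (256.38482666015625, 403.7439270019531), 8.012147903442383) 0.07400356371958505 0.0810382187713854
bright 7302 ((592.8577880859375, 64.734375), (249.95156860351562, 401.55364990234375), 7.944530010223389)
plane 2646 [0.61993177 0.101628   0.1071059 ] [0.27223045 0.04067261 0.9613721 ] tilt 0.2788518511401612 yaw of normal horiz -171.5025746059314
```

```bash
python3 - <<'E'
import cv2
p=cv2.imread('pics/top0.png')[155:275,175:350];cv2.imwrite('pics/topz.png',cv2.resize(p,None,fx=4,fy=4,interpolation=cv2.INTER_CUBIC))
p=cv2.imread('pics/scene0.png')[155:285,220:380];cv2.imwrite('pics/scenez.png',cv2.resize(p,None,fx=4,fy=4,interpolation=cv2.INTER_CUBIC))
E
```

```text
(no output)
```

View pics/topm.png

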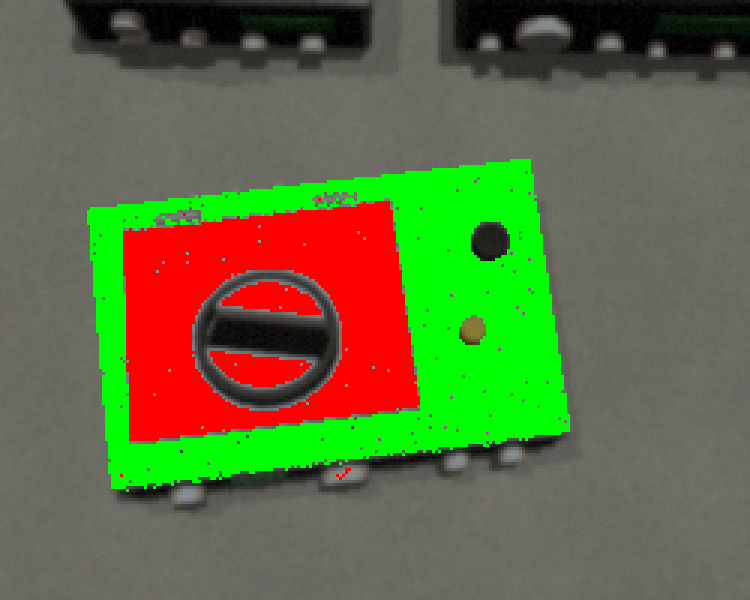

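View pics/topz.png

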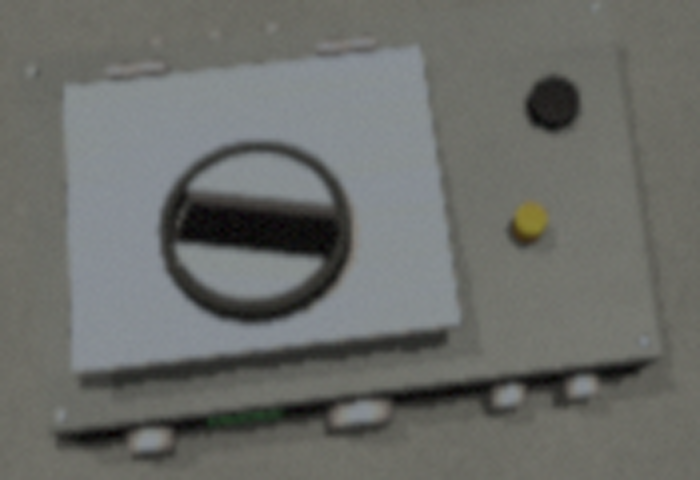

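View pics/scenez.png

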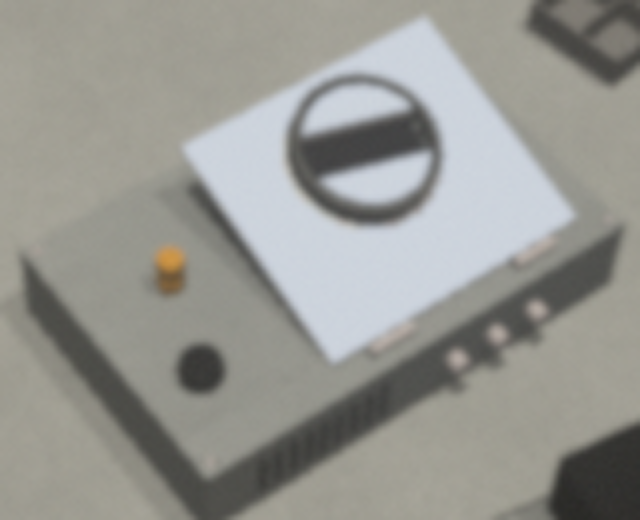

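```bash
cat >> h.py <<'E'
CH=np.array([.5965,.0645]); YAW=np.radians(8.1)
def c2w(p):
    p=np.atleast_2d(np.array(p,float)); c,s=np.cos(YAW),np.sin(YAW)
    return np.c_[CH[0]+c*p[:,0]-s*p[:,1],CH[1]+s*p[:,0]+c*p[:,1],p[:,2]]
def hatchpt(a,q):
    # q: distances (r from hinge toward near, y offset chassis, height above hinge-plane (bottom)) 
    q=np.atleast_2d(np.array(q,float)); r,y,h=q.T
    return c2w(np.c_[.1-r*np.cos(a)+h*np.sin(a), y, .08+r*np.sin(a)+h*np.cos(a)])
def deltas(o,target,az=None,unit=.075):
    """move to world target (TCP), in tool units"""
    R=Ro.from_rotvec(o['ee_rot']).as_matrix()
    return R.T@(np.array(target)-o['tcp_pos'])/unit
E
python3 - <<'E'
from h import *
o=monitor.get_obs()
a=.279
for n in ['top','scene']:
    p=cv2.imread(f'pics/{n}0.png')
    # rectify collar rim plane/plate: 300x300 px at 1px/mm... 
    g=np.arange(0,260,.5)/1000; ys=.05+np.arange(130,-130,-.5)/1000
    for h,t in((.006,'plate'),(.026,'disc')):
        rr,yy=np.meshgrid(np.arange(-10,230,.5)/1000,ys,indexing='ij')
        W=hatchpt(a,np.c_[rr.ravel(),yy.ravel(),np.full(rr.size,h)])
        uv=proj(n,o,W).reshape(rr.shape+(2,)).astype(np.float32)
        im=cv2.remap(p,uv[...,0],uv[...,1],cv2.INTER_CUBIC)
        # expected outlines
        if t=='plate': cv2.rectangle(im,(20,20),(500,432),(0,0,255),1)
        else:
            cv2.circle(im,(260,280),120,(0,0,255),1);cv2.circle(im,(260,280),106,(0,255,0),1)
        cv2.imwrite(f'pics/rect_{n}_{t}.png',im)
A=[cv2.imread(f'pics/rect_{n}_{t}.png') for n in('top','scene') for t in('plate','disc')]
cv2.imwrite('pics/rect.png',cv2.resize(np.vstack([np.hstack(A[:2]),np.hstack(A[2:])]),None,fx=.6,fy=.6,interpolation=cv2.INTER_AREA))
E
```

```text
(no output)
```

View pics/rect.png

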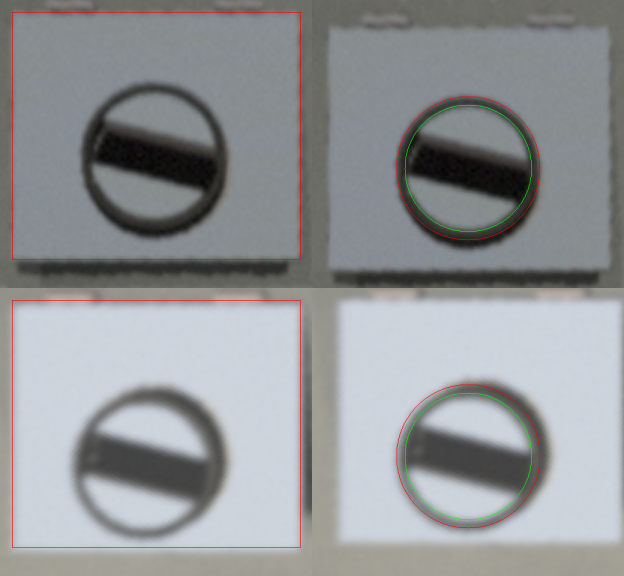

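The rectified views agree with the model to 1–2 mm: outline, collar, hatch tilt of about 0.279 rad and slot about 0.22 rad clockwise. Next I'll plan the approach to the press point.

```bash
python3 - <<'E'
from h import *
o=monitor.get_obs(); print(o['tcp_pos'],o['joint_pos'],o['wrist_force'])
R=Ro.from_rotvec(o['ee_rot']).as_matrix(); print(np.degrees(np.arctan2(R[1,1],R[0,1])))
for a in(.279,.2,.1,0): print(a,hatchpt(a,[.18,-.045,.006]))
p=hatchpt(.279,[.18,-.045,.006])[0]; t=p+[0,0,.019+.08]
print(t,deltas(o,t))
print(proj('top',o,hatchpt(.279,[.18,-.045,.006])))
E
```

```text
[0.21904386 0.63790183 0.24921527] [ 1.20309765e+00  2.64619954e-01  1.60507118e+00  1.12360670e-05
  1.27370119e+00 -3.69139840e-02] [ 0.29944337 -0.23317975  0.14505271]
71.04724819323683
0.279 [[0.53216547 0.00989038 0.13533899]]
0.2 [[0.52837101 0.00935035 0.12164088]]
0.1 [[0.52512197 0.00888794 0.10394004]]
0 [[0.52363866 0.00867684 0.086     ]]
[0.53216547 0.00989038 0.23433899] [-6.66824355 -6.56318808  0.20963717]
[[278.91552598 227.46677709]]
```

step_arm(
  grip=[1,1,1,1,1,1,1,1],
  translation=[
    [-0.5,-0.5,0],
    [-0.5,-0.5,0],
    [-0.5,-0.5,0],
    [-0.5,-0.5,0],
    [-0.5,-0.5,0],
    [-0.5,-0.5,0],
    [-0.5,-0.5,0],
    [-0.5,-0.5,0],
  ],
  yaw=[0,0,0,0,0,0,0,0],
)

```text
clock: 1.15
tcp_pos: [0.4059, 0.2555, 0.2502]
ee_rot: [0.517, 3.099, 0.0]
wrist_force: [0.2, 0.5, 0.4]
gripper_width: 0.001
```

step_arm(
  grip=[1,1,1,1,1,1,1,1],
  translation=[
    [-0.5,-0.5,0],
    [-0.5,-0.5,0],
    [-0.5,-0.5,0],
    [-0.5,-0.5,0],
    [-0.5,-0.5,0],
    [0,0,0],
    [0,0,0],
    [0,0,0],
  ],
  yaw=[0,0,0,0,0,-0.2,-0.3,0],
)

```text
clock: 2.15
tcp_pos: [0.5217, 0.0187, 0.2499]
ee_rot: [-0.112, -3.139, 0.0]
wrist_force: [-0.3, 0.3, -0.3]
gripper_width: -0.001
```

```bash
python3 - <<'E'
from h import *
o,p,d=grab('wrist','wrist1')
print(o['tcp_pos'],o['joint_pos'].round(3) if hasattr(o['joint_pos'],'round') else o['joint_pos'],o['wrist_force'],o['gripper_width'])
R=Ro.from_rotvec(o['ee_rot']).as_matrix(); print(np.degrees(np.arctan2(R[1,1],R[0,1])),R[:,2])
a=.279
for h,r,y in((.006,.18,-.045),(.006,.206,-.07),(.006,.206,.17),(.006,0,-.07)):
    uv=proj('wrist',o,hatchpt(a,[r,y,h]))[0]; print(r,y,uv)
    if abs(uv).max()<2000: cv2.drawMarker(p,tuple(int(k) for k in uv),(0,0,255),0,12)
th=np.linspace(0,6.28,100)
c=proj('wrist',o,hatchpt(a,np.c_[.13+.06*np.cos(th),.05+.06*np.sin(th),np.full(100,.027)]))
cv2.polylines(p,[c.astype(int).reshape(-1,1,2)],True,(0,255,0))
cv2.imwrite('pics/wrist1m.png',p)
t=hatchpt(a,[.18,-.045,.006])[0]+[0,0,.019+.0]; print(deltas(o,t))
t=hatchpt(0,[.18,-.045,.006])[0]+[0,0,.019+.0]; print(deltas(o,t))
E
```

```text
[0.5217435  0.01871629 0.24989956] [-0.012 -0.026  1.927 -0.     1.241 -1.511] [-0.27543012  0.32511113 -0.31001996] -0.0012808547214391787
85.92169382870487 [-7.53690375e-04  3.90739215e-06 -9.99999716e-01]
0.18 -0.045 [268.09752385 223.84907459]
0.206 -0.07 [224.55038956 200.90971   ]
0.206 0.17 [579.24627355 126.22111532]
0 -0.07 [283.54940907 372.81843852]
[-0.14793515 -0.10743469  1.27403532]
[-0.03617782 -0.13162727  1.93197395]
```

View pics/wrist1m.png

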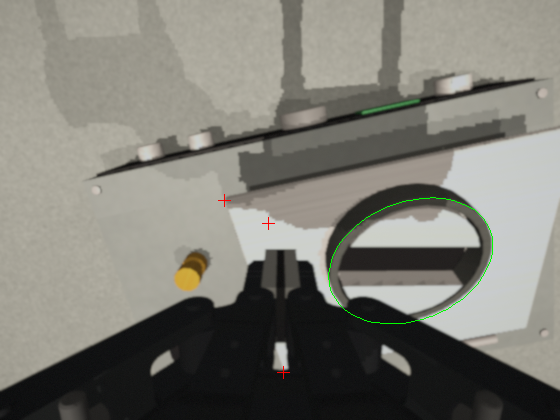

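The wrist view confirms the model: predicted plate corner (224,201) against about (225,203) seen. I'll check the adapter clearance before pressing.

```bash
python3 - <<'E'
from h import *
o=monitor.get_obs()
print(atz('top',o,[[308,211],[313,181]],.105), hatchpt(0,[.18,-.045,.006]))
d=np.load('pics/wrist1.npy');X=cloud('wrist',o,d)
for uv in((200,300),(230,340),(265,265),(280,262),(295,262),(60,400),(330,265),(262,290)): print(uv,X[uv[1],uv[0]]-o['tcp_pos'])
E
```

```text
[[ 0.58132507 -0.06459476  0.105     ]
 [ 0.66171611 -0.07715851  0.105     ]] [[0.52363866 0.00867684 0.086     ]]
(200, 300) [-0.01544267 -0.02239898  0.03092069]
(230, 340) [-0.01860625 -0.00948268  0.05517843]
(265, 265) [-0.01190271 -0.00419274  0.00184973]
(280, 262) [-0.01086457  0.00152136 -0.00220417]
(295, 262) [-0.0109614   0.0074474  -0.00107664]
(60, 400) [-0.01530066 -0.04330745  0.0668364 ]
(330, 265) [ 0.04207282  0.03389478 -0.10574048]
(262, 290) [-0.0144079  -0.00392215  0.02542312]
```

step_arm(
  grip=[1,1,1,1],
  translation=[
    [-0.15,-0.1,0.2],
    [0,0,0.4],
    [0,0,0.3],
    [0,0,0],
  ],
  yaw=[0,0,0,0],
)

```text
clock: 2.7
tcp_pos: [0.5308, 0.0106, 0.1795]
ee_rot: [-0.11, -3.134, 0.0]
wrist_force: [-1.4, -0.5, 0.2]
gripper_width: 0.002
```

step_arm(
  grip=[1,1,1,1],
  translation=[
    [0,0,0.1],
    [0,0,0.1],
    [0,0,0.1],
    [0,0,0],
  ],
  yaw=[0,0,0,0],
)

```text
clock: 3.2
tcp_pos: [0.5322, 0.0107, 0.1597]
ee_rot: [-0.108, -3.139, 0.0]
wrist_force: [-0.6, 0.8, -0.6]
gripper_width: 0.001
```

step_arm(
  grip=[1,1,1,1],
  translation=[
    [0.01,0,0.05],
    [0.01,0,0.05],
    [0.01,0,0.05],
    [0,0,0],
  ],
  yaw=[0,0,0,0],
)

```text
clock: 3.7
tcp_pos: [0.5304, 0.0108, 0.1489]
ee_rot: [0.108, 3.139, -0.0]
wrist_force: [0.2, -1.1, 1.2]
gripper_width: -0.0
```

step_arm(
  grip=[1,1,1,1,1],
  translation=[
    [0.01,0,0.06],
    [0.01,0,0.06],
    [0.01,0,0.06],
    [0.01,0,0.06],
    [0,0,0],
  ],
  yaw=[0,0,0,0,0],
)

```text
clock: 4.32
tcp_pos: [0.5271, 0.0113, 0.1303]
ee_rot: [-0.109, -3.139, -0.001]
wrist_force: [0.4, -0.5, -0.6]
gripper_width: -0.002
```

```bash
python3 - <<'E'
from h import *
o,p,d=grab('wrist','wrist2')
print(o['tcp_pos'],o['wrist_force'])
X=cloud('wrist',o,d); z=X[...,2]
m=(p.min(2)>150)&(z>.07)&(X[...,1]<.01+1)
q=X[m]; c=q.mean(0); q=q[np.linalg.norm(q-c,axis=1)<.2]
for _ in range(4):
    c=np.median(q,0) if _==0 else q.mean(0); n=np.linalg.svd(q-q.mean(0),full_matrices=False)[2][2]; n*=np.sign(n[2]); e=abs((q-q.mean(0))@n); q=q[e<max(.003,np.percentile(e,70))]
print(len(q),np.arccos(n[2]),n)
E
```

```text
[0.52708424 0.01129379 0.13026473] [ 0.43179901 -0.53710979 -0.56222248]
14837 0.26084769646620354 [-0.16265061 -0.20014249  0.9661717 ]
```

View pics/wrist2.png

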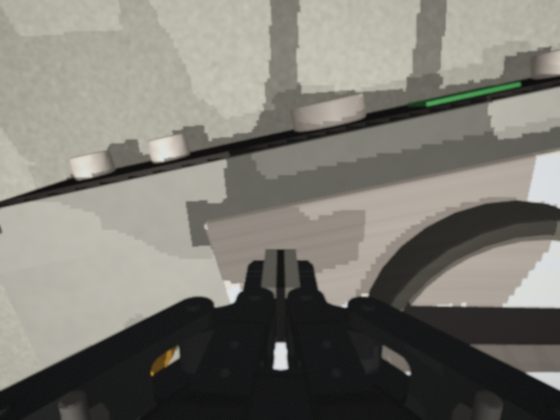

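```bash
cat >> h.py <<'E'
def tilt(tag,n='top'):
    o,p,d=grab(n,tag); X=cloud(n,o,d)
    L=(X[...,:2]-CH)@np.array([[np.cos(YAW),-np.sin(YAW)],[np.sin(YAW),np.cos(YAW)]])
    lx,ly,z=L[...,0],L[...,1],X[...,2]
    m=(lx>-.08)&(lx<.09)&(ly>-.06)&(ly<.16)&(np.hypot(lx+.03,ly-.05)>.07)&(z>.07)&(z<.16)
    x,zz=lx[m],z[m]
    for _ in range(5):
        k=np.polyfit(x,zz,1); e=abs(zz-np.polyval(k,x)); s=e<max(.004,np.percentile(e,60)); x,zz=x[s],zz[s]
    print('tilt',-np.arctan(k[0]),'z at hinge',np.polyval(k,.1),'z near',np.polyval(k,-.106),len(x))
    return o,p,d
E
python3 - <<'E'
from h import *
tilt('top2'); tilt('scene2','scene')
E
```

```text
tilt 0.1342741005655323 z at hinge 0.08616303188815964 z near 0.11399093937156338 1863
tilt 0.1569673447867872 z at hinge 0.08605622091753196 z near 0.11865970447668184 1430
```

The hatch is going down: its tilt is now about 0.14, which matches the tip height. I'll keep pressing.

step_arm(
  grip=[1,1,1,1,1,1],
  translation=[
    [0.01,0,0.06],
    [0.01,0,0.06],
    [0.01,0,0.06],
    [0,0,0.06],
    [0,0,0.06],
    [0,0,0],
  ],
  yaw=[0,0,0,0,0,0],
)

```text
clock: 5.22
tcp_pos: [0.5246, 0.0114, 0.1077]
ee_rot: [-0.109, -3.138, -0.0]
wrist_force: [-0.6, -0.2, 0.0]
gripper_width: 0.002
```

step_arm(
  grip=[1,1,1,1],
  translation=[
    [0,0,0.03],
    [0,0,0.02],
    [0,0,0.02],
    [0,0,0],
  ],
  yaw=[0,0,0,0],
)

```text
clock: 5.72
tcp_pos: [0.5246, 0.0114, 0.1049]
ee_rot: [-0.108, -3.138, -0.0]
wrist_force: [-7.6, -0.9, 15.0]
gripper_width: 0.003
```

step_arm(
  grip=[1,1,1,1,1,1],
  translation=[
    [0,0,-0.05],
    [0,0,-0.2],
    [0,0,-0.4],
    [0,0,-0.5],
    [0,0,-0.3],
    [0,0,0],
  ],
  yaw=[0,0,0,0,0,0],
)

```text
clock: 6.48
tcp_pos: [0.5271, 0.0112, 0.215]
ee_rot: [0.108, 3.134, 0.0]
wrist_force: [0.5, 0.4, -0.6]
gripper_width: -0.002
```

```bash
python3 - <<'E'
from h import *
tilt('scene3','scene');tilt('top3');
o,p,d=grab('wrist','wrist3'); print(o['tcp_pos'],o['wrist_force'])
a=0
for n,t in(('wrist','wrist3'),('top','top3'),('scene','scene3')):
    p=cv2.imread(f'pics/{t}.png')
    rr,yy=np.meshgrid(np.arange(50,215,.5)/1000,.05+np.arange(125,-125,-.5)/1000,indexing='ij')
    uv=proj(n,o,hatchpt(0,np.c_[rr.ravel(),yy.ravel(),np.full(rr.size,.026)])).reshape(rr.shape+(2,)).astype(np.float32)
    im=cv2.remap(p,uv[...,0],uv[...,1],cv2.INTER_CUBIC)
    c=(250,160);cv2.circle(im,c,120,(0,0,255),1);cv2.circle(im,c,106,(0,255,0),1)
    cv2.imwrite(f'pics/r3{n}.png',im)
cv2.imwrite('pics/r3.png',np.vstack([cv2.imread(f'pics/r3{n}.png')[:, :] for n in('wrist','top','scene')])[:990:1][::2,::1] if 0 else cv2.resize(np.vstack([cv2.imread(f'pics/r3{n}.png') for n in('wrist','top','scene')]),None,fx=.6,fy=.6))
E
```

```text
tilt 0.002020114189389309 z at hinge 0.08704041378035048 z near 0.08745655786944026 1593
tilt 6.520711464079492e-05 z at hinge 0.08596771940915769 z near 0.08598115207479273 1582
[0.52495627 0.01125609 0.21169699] [-0.08568745 -0.09435944 -1.03224992]
```

View pics/wrist3.png

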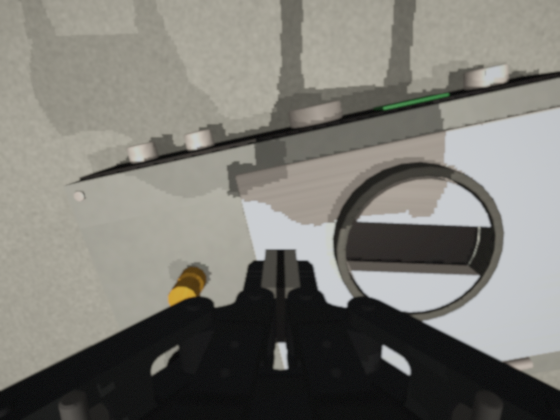

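View pics/r3.png

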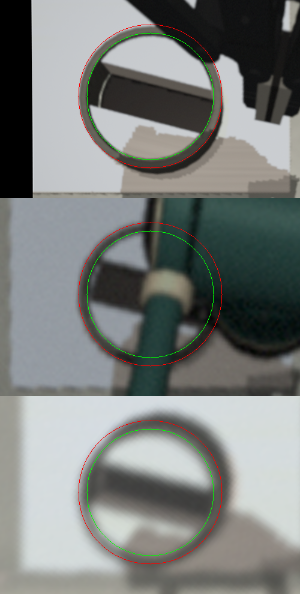

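The hatch is flush (tilt under 0.002). The collar sits where predicted and the slot is at about 15°. Next I'll measure the slot angle and plan the insertion.

```bash
cat >> h.py <<'E'
def slotpose(phi,rad,lat,side=-1):
    """TCP xy for tip at rad along slot (side -1 = -y end), lat = lead in the clockwise push direction; tool y azimuth deg"""
    ax=c2w([-.03,.05,0])[0,:2]; az=YAW+np.pi/2-phi
    u=np.array([np.cos(az),np.sin(az)]); r=side*u*rad
    cw=np.array([r[1],-r[0]])/np.linalg.norm(r)
    return ax+r+cw*lat, np.degrees(az)
def rows(pos,az,wps):
    """wps: list (x,y,z,azdeg). returns rounded rows, order: translation then yaw within a row uses axes at row start"""
    pos=np.array(pos,float); out=[]
    for x,y,z,a in wps:
        A=np.radians(az); ty=np.array([np.cos(A),np.sin(A),0]); tz=np.array([0,0,-1.]); tx=np.cross(ty,tz); R=np.c_[tx,ty,tz]
        t=(R.T@(np.array([x,y,z])-pos)/.075).round(3); yw=round(-(a-az)/30,3)
        pos=pos+R@t*.075; az=az-yw*30; out.append((t.tolist(),yw))
    return out,pos,az
E
python3 - <<'E'
from h import *
o=monitor.get_obs(); print(o['tcp_pos'])
im=cv2.imread('pics/r3wrist.png',0); 
m=((im<75)*255).astype(np.uint8)
y,x=np.mgrid[:im.shape[0],:im.shape[1]]; m[np.hypot(x-250,y-160)>98]=0
n,l,s,c=cv2.connectedComponentsWithStats(m); i=1+s[1:,4].argmax(); 
print(cv2.minAreaRect(np.argwhere(l==i)[:,::-1].astype(np.float32)),s[i])
e=cv2.Canny(cv2.GaussianBlur(im,(3,3),0),40,100); e[np.hypot(x-250,y-160)>98]=0
L=cv2.HoughLinesP(e,1,np.pi/720,40,minLineLength=80,maxLineGap=8)
for q in L[:8,0]: print(q,np.degrees(np.arctan2(q[3]-q[1],q[2]-q[0])))
phi=np.radians(14.5); p,a=slotpose(phi,.028,0); print(p,a)
R=Ro.from_rotvec(o['ee_rot']).as_matrix(); az=np.degrees(np.arctan2(R[1,1],R[0,1])); print(az)
print(rows(o['tcp_pos'],az,[(*p,.19,a),(*p,.135,a),(*p,.111,a)]))
E
```

```text
[0.52440025 0.01131739 0.21086502]
((247.54493713378906, 167.53750610351562), (195.5241241455078, 70.89419555664062), 18.041170120239258) [  152   105   196   115 11373]
[174 104 346 148] 14.349332042947134
[183 121 347 164] 14.691960527234876
[154 175 326 220] 14.66154774860925
[0.5566331  0.08194864] 83.60000000000001
86.05103694661675
([([-0.364, 0.969, 0.278], np.float64(0.082)), ([0.0, 0.0, 0.734], np.float64(-0.0)), ([0.0, 0.0, 0.32], np.float64(-0.0))], array([0.55664041, 0.08193975, 0.11096502]), np.float64(83.59103694661675))
```

step_arm(
  grip=[1,1,1,1,1,1],
  translation=[
    [-0.18,0.48,0],
    [-0.18,0.49,0],
    [0,0,0.3],
    [0,0,0.5],
    [0,0,0.2],
    [0,0,0],
  ],
  yaw=[0,0.08,0,0,0,0],
)

```text
clock: 7.38
tcp_pos: [0.5554, 0.0817, 0.1347]
ee_rot: [-0.174, -3.132, 0.001]
wrist_force: [0.3, 0.2, 0.3]
gripper_width: 0.003
```

```bash
python3 - <<'E'
from h import *
o,p,d=grab('wrist','wrist4'); print(o['tcp_pos'],o['wrist_force'])
R=Ro.from_rotvec(o['ee_rot']).as_matrix(); az=np.degrees(np.arctan2(R[1,1],R[0,1])); print(az)
phi=np.radians(14.5); q,a=slotpose(phi,.028,0); print(q,a,deltas(o,[*q,.111]))
E
```

```text
[0.55539664 0.08171092 0.13473261] [0.33827653 0.17259463 0.33400995]
83.63337171895995
[0.5566331  0.08194864] 83.60000000000001 [-0.01753583  0.00529315  0.31634995]
```

View pics/wrist4.png

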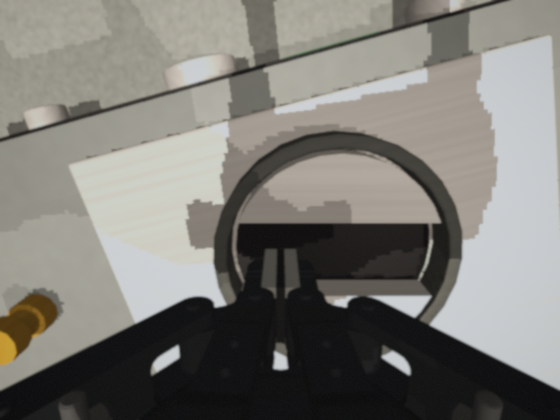

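The tips are over the slot's -y end and line up with it. I'll lower them in.

step_arm(
  grip=[1,1,1,1,1],
  translation=[
    [-0.01,0,0.1],
    [0,0,0.1],
    [0,0,0.07],
    [0,0,0.04],
    [0,0,0],
  ],
  yaw=[0,0,0,0,0],
)

```text
clock: 8.05
tcp_pos: [0.5577, 0.0819, 0.1135]
ee_rot: [-0.174, -3.136, 0.0]
wrist_force: [0.1, 0.1, 0.5]
gripper_width: 0.002
```

```bash
python3 - <<'E'
from h import *
o=monitor.get_obs(); print(o['tcp_pos'],o['wrist_force'])
R=Ro.from_rotvec(o['ee_rot']).as_matrix(); az=np.degrees(np.arctan2(R[1,1],R[0,1])); print(az)
w=[]
p0=np.array(o['tcp_pos'])
for lat in(.004,.0085):
    q,a=slotpose(np.radians(14.5),.028,lat); w.append((*q,.111,a))
for ph in np.arange(18.5,91,4):
    q,a=slotpose(np.radians(ph),.028,.009); w.append((*q,.111,a))
r,pos,az=rows(p0,az,w)
for k in r: print([round(x,3) for x in k[0]],round(float(k[1]),3))
E
```

```text
[0.55765009 0.08188452 0.11347506] [0.12407066 0.10984316 0.48667988]
83.6470240117591
[0.067, -0.001, 0.033] 0.002
[0.06, 0.0, 0.0] -0.0
[0.032, 0.01, 0.0] 0.133
[0.026, 0.009, 0.0] 0.133
[0.026, 0.009, 0.0] 0.134
[0.026, 0.009, 0.0] 0.133
[0.025, 0.01, 0.0] 0.133
[0.026, 0.009, 0.0] 0.134
[0.026, 0.009, 0.0] 0.133
[0.026, 0.01, 0.0] 0.133
[0.025, 0.009, 0.0] 0.134
[0.026, 0.009, 0.0] 0.133
[0.026, 0.009, 0.0] 0.133
[0.026, 0.01, 0.0] 0.134
[0.025, 0.009, 0.0] 0.133
[0.026, 0.009, 0.0] 0.133
[0.026, 0.01, 0.0] 0.134
[0.026, 0.009, 0.0] 0.133
[0.025, 0.009, 0.0] 0.133
[0.026, 0.009, 0.0] 0.134
[0.026, 0.01, 0.0] 0.133
```

step_arm(
  grip=[1,1,1,1,1,1],
  translation=[
    [0.065,0,0.02],
    [0.06,0,0],
    [0.032,0.01,0],
    [0.026,0.009,0],
    [0.026,0.009,0],
    [0,0,0],
  ],
  yaw=[0,0,0.133,0.133,0.133,0],
)

```text
clock: 8.8
tcp_pos: [0.5437, 0.0857, 0.1128]
ee_rot: [0.498, 3.099, -0.0]
wrist_force: [3.6, -2.1, -2.1]
gripper_width: 0.0
```

```bash
cat >> h.py <<'E'
def slotrep(o):
    R=Ro.from_rotvec(o['ee_rot']).as_matrix(); az=np.degrees(np.arctan2(R[1,1],R[0,1])); 
    ax=c2w([-.03,.05,0])[0,:2]; u=R[:2,1]; d=np.array(o['tcp_pos'])[:2]-ax
    print('phi_tool',np.degrees(YAW)+90-az,'rad',-d@u,'lat',d@R[:2,0],'z',o['tcp_pos'][2],'F',np.round(o['wrist_force'],1),'T',np.round(o['wrist_torque'],2))
E
python3 - <<'E'
from h import *
o=monitor.get_obs(); slotrep(o)
o,p,d=grab('wrist','wrist5'); 
E
```

```text
phi_tool 26.3590744999359 rad 0.027897447892800017 lat 0.007711719067279194 z 0.11276104802707948 F [ 3.6 -2.1 -2.1] T [-0.35 -0.65  0.06]
```

View pics/wrist5.png

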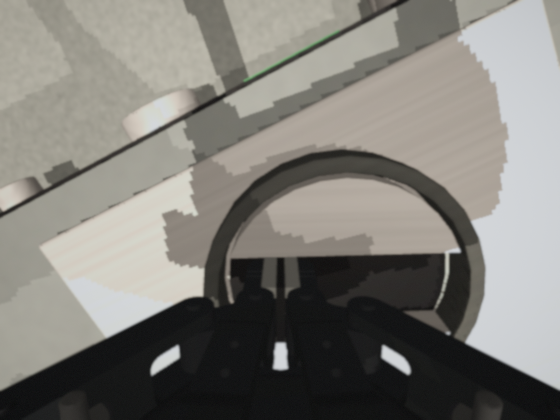

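The slot wall stays parallel to the fingers and there is a 4 N push, so the disc is turning. I'll continue along the arc.

step_arm(
  grip=[1,1,1,1,1,1,1,1],
  translation=[
    [0.026,0.009,0],
    [0.026,0.009,0],
    [0.026,0.01,0],
    [0.026,0.009,0],
    [0.026,0.009,0],
    [0.026,0.01,0],
    [0.026,0.009,0],
    [0,0,0],
  ],
  yaw=[0.133,0.133,0.133,0.133,0.133,0.133,0.133,0],
)

```text
clock: 9.85
tcp_pos: [0.5344, 0.0966, 0.1127]
ee_rot: [1.231, 2.888, 0.0]
wrist_force: [4.4, -3.7, -1.4]
gripper_width: -0.001
```

```bash
python3 - <<'E'
from h import *
o=monitor.get_obs(); slotrep(o)
o,p,d=grab('wrist','wrist6'); 
E
```

```text
phi_tool 54.29403561833908 rad 0.027394653417877175 lat 0.008018022671323677 z 0.1127403428759692 F [ 4.4 -3.7 -1.4] T [-0.59 -0.67 -0.01]
```

View pics/wrist6.png

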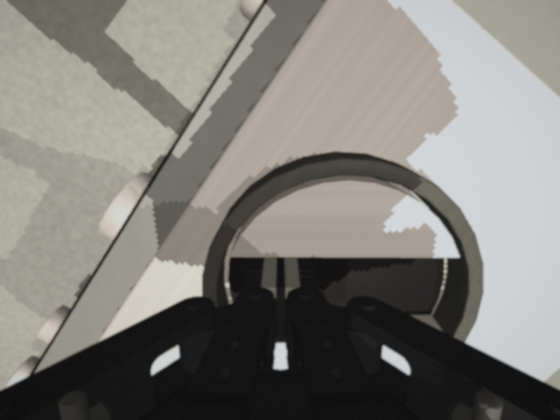

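step_arm(
  grip=[1,1,1,1,1,1,1,1],
  translation=[
    [0.026,0.009,0],
    [0.026,0.009,0],
    [0.026,0.009,0],
    [0.026,0.009,0],
    [0.026,0.009,0],
    [0.026,0.009,0],
    [0.026,0.009,0],
    [0,0,0],
  ],
  yaw=[0.133,0.133,0.133,0.133,0.133,0.133,0.133,0],
)

```text
clock: 10.9
tcp_pos: [0.5316, 0.1098, 0.1128]
ee_rot: [1.891, 2.504, -0.0]
wrist_force: [5.1, -6.4, -1.7]
gripper_width: 0.0
```

```bash
python3 - <<'E'
from h import *
o=monitor.get_obs(); slotrep(o)
E
```

```text
phi_tool 82.20973546640923 rad 0.027115529726916138 lat 0.007701128824239734 z 0.11275827549541755 F [ 5.1 -6.4 -1.7] T [-1.08 -0.84 -0.08]
```

step_arm(
  grip=[1,1,1,1],
  translation=[
    [0.026,0.009,0],
    [0.026,0.009,0],
    [0.02,0,0],
    [0,0,0],
  ],
  yaw=[0.133,0.133,0,0],
)

```text
clock: 11.4
tcp_pos: [0.5317, 0.1134, 0.1127]
ee_rot: [2.057, 2.367, -0.005]
wrist_force: [5.0, -13.1, -0.4]
gripper_width: -0.004
```

step_arm(
  grip=[1,1,1],
  translation=[
    [0.02,0,0],
    [0.02,0,0],
    [0,0,0],
  ],
  yaw=[0,0,0],
)

```text
clock: 11.78
tcp_pos: [0.5317, 0.1137, 0.1128]
ee_rot: [2.054, 2.365, -0.01]
wrist_force: [6.9, -22.4, 0.1]
gripper_width: -0.003
```

```bash
python3 - <<'E'
from h import *
o=monitor.get_obs(); slotrep(o)
o,p,d=grab('wrist','wrist7')
E
```

```text
phi_tool 90.03874834404837 rad 0.02719780993543959 lat 0.00779705494369516 z 0.11279336480097958 F [  6.9 -22.4   0.1] T [-3.88 -1.01 -0.06]
```

View pics/wrist7.png

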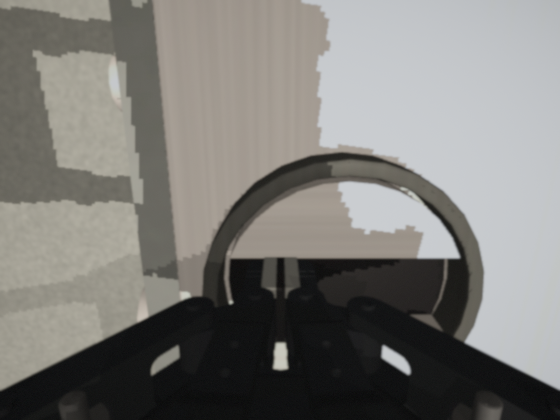

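The force rose to 22 N with no further motion at 90°, so it is at the stop. I'll back off from the wall and lift out.

step_arm(
  grip=[1,1,1,1,1,1,1,1],
  translation=[
    [-0.06,0,0],
    [-0.06,0,0],
    [0,0,-0.1],
    [0,0,-0.3],
    [0,0,-0.7],
    [0,0,-0.7],
    [0,0,-0.3],
    [0,0,0],
  ],
  yaw=[0,0,0,0,0,0,0,0],
)

```text
clock: 12.82
tcp_pos: [0.5326, 0.1116, 0.2729]
ee_rot: [2.061, 2.367, 0.007]
wrist_force: [1.0, -0.4, 0.6]
gripper_width: 0.001
```

step_arm(
  grip=[1,1,1,1,1,1,1,1],
  translation=[
    [0,-0.5,-0.2],
    [0,-0.6,0],
    [0,0,0],
    [0,0,0],
    [0,0,0],
    [0,0,0],
    [0,0,0],
    [0,0,0],
  ],
  yaw=[0,0,0,0,0,0,0,0],
)

```text
clock: 13.82
tcp_pos: [0.4499, 0.0994, 0.2847]
ee_rot: [-2.064, -2.368, 0.0]
wrist_force: [-0.1, 0.2, -0.1]
gripper_width: -0.002
```

```bash
python3 - <<'E'
from h import *
o=monitor.get_obs(); print(o['tcp_pos'],o['wrist_force'],o['clock'])
tilt('top8'); tilt('scene8','scene'); o,p,d=grab('wrist','wrist8')
o=monitor.get_obs()
for n in('scene','wrist'):
    p=cv2.imread(f'pics/{n}8.png')
    rr,yy=np.meshgrid(np.arange(-10,215,.5)/1000,.05+np.arange(130,-130,-.5)/1000,indexing='ij')
    uv=proj(n,o,hatchpt(0,np.c_[rr.ravel(),yy.ravel(),np.full(rr.size,.026)])).reshape(rr.shape+(2,)).astype(np.float32)
    im=cv2.remap(p,uv[...,0],uv[...,1],cv2.INTER_CUBIC); cv2.imwrite(f'pics/r8{n}.png',im)
    y,x=np.mgrid[:im.shape[0],:im.shape[1]]
    e=cv2.Canny(cv2.GaussianBlur(im,(3,3),0),40,100); e[np.hypot(x-260,y-280)>98]=0
    L=cv2.HoughLinesP(e,1,np.pi/720,35,minLineLength=70,maxLineGap=8)
    for q in ([] if L is None else L[:6,0]): print(n,q,np.degrees(np.arctan2(q[3]-q[1],q[2]-q[0])))
cv2.imwrite('pics/r8.png',cv2.resize(np.hstack([cv2.imread('pics/r8scene.png'),cv2.imread('pics/r8wrist.png')]),None,fx=.7,fy=.7))
for n in ('top',):
    a=cv2.imread('pics/top0.png');b=cv2.imread('pics/top8.png'); cv2.imwrite('pics/cmp.png',np.hstack([a,b])[:, :][::1] if 0 else cv2.resize(np.hstack([a[100:320],b[100:320]]),(800,157)))
E
```

```text
[0.44985322 0.09943086 0.28470828] [-0.13184337  0.22746785 -0.1477806 ] 13.825
tilt -0.001479548646129605 z at hinge 0.08590294128805186 z near 0.08559815404454951 2423
tilt -0.0025257413306530923 z at hinge 0.08733375285238994 z near 0.08681344903187153 1576
wrist [288 373 288 202] -90.0
wrist [223 362 223 282] -90.0
```

View pics/r8.png

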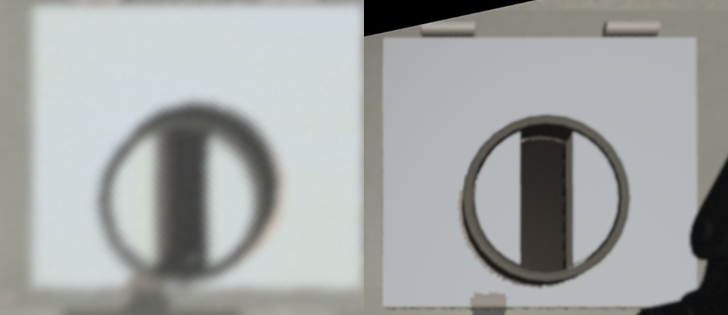

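View pics/scene8.png

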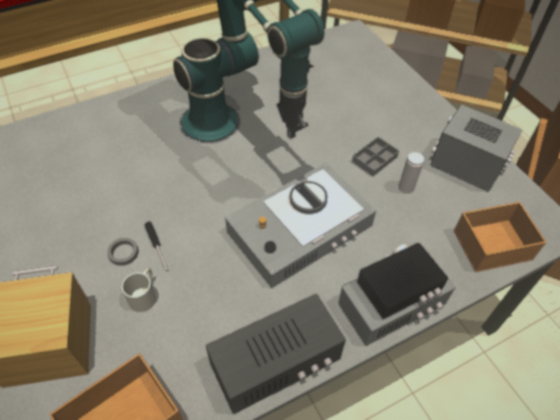

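The final views show the slot at 90° pointing at the hinge, the hatch flush, the adapter (263,222) and knob (270,247) where they were, and the arm well clear. I'm handing the job in.

```bash
python3 -c "
from h import *
env.job_done()"
```

```text
the job is handed in; nothing more can be done
```

The hatch is shut and locked, and I handed the job in at about 14 s of the 51 s allowed. I pressed the hatch down near its -y near corner until it met its stop at 15 N. I then set the closed fingertips in the slot's -y end and turned the fastener clockwise from about 14.5° to its stop. At 90° the push rose to 22 N with no further movement.

Last checks, after lifting clear:
- **Hatch:** measured tilt was within 0.003 rad of flush, with the plate top at 86–87 mm. The top and scene cameras agree to about 1 mm.
- **Fastener:** the slot's edges lie at 90°, pointing at the hinge, in the rectified wrist view. The scene view looks the same, but no edge lines were detected in it, so the number rests on the wrist camera alone.
- **Loose things:** the adapter, the knob and the bench items looked unmoved in the scene view. I judged this by eye and did not measure it.
- **Arm:** it is clear of everything, with about 0 N at the wrist.

Two readings disagreed along the way. While the hatch was going down the wrist force read about 0 N, so I followed its progress by camera instead. One mid-press tilt fit from the wrist camera came out unreliable, and I discarded it.

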